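# Click the storage box lid shut

### The job

Shut the lid of the grey storage box on the saw table: with the fingertips, press each of the four raised rim sections of its lid down until it clicks and stays flush. Only press; do not grip or lift the box, keep it standing where it is, and leave the tape measure, the wooden offcut and the hex key set alone.

Things in the scene. Friction and masses are not known exactly. Their poses are not given: they have to be found in the camera images.
- storage_box: Loose box: dark grey tub with light grey clip lid, 140 mm along its x, 180 mm along its y, 58 mm high to the flat of the lid, about 0.85 kg, on the saw table. Origin: centre of its underside; z up, x to its far side, y to its left. The lid's middle panel and four corners are already down; between the corners, each side has one hinged rim section, which stands up at a slant until pressed.
- near_section (a joint): Hinge of the near rim section (-x side of the box; 110 mm long, 31 mm from hinge to outer edge): 0 = standing up, 0.32 rad = clicked shut. Hinge line along the side, 54 mm up, 42 mm from the box centre. Pressed at its thumb pad it resists with about 7 N, less farther down, and springs back up if let go early; beyond about 0.18 rad it snaps shut by itself and stays.
- near_section_pad (a point): Top centre of the near section's ribbed thumb pad (40 mm along the side, 14 mm across, 4 mm proud of the lid, 20 mm outward of the hinge). Moves with the section: shut, 62 mm above the box's underside and 62 mm from the box centre toward -x; standing up, about 6 mm higher and 3 mm nearer the centre.
- far_section (a joint): Hinge of the far rim section (+x side of the box; 110 mm long, 31 mm from hinge to outer edge): 0 = standing up, 0.32 rad = clicked shut. Hinge line along the side, 54 mm up, 42 mm from the box centre. Pressed at its thumb pad it resists with about 7 N, less farther down, and springs back up if let go early; beyond about 0.18 rad it snaps shut by itself and stays.
- far_section_pad (a point): Top centre of the far section's ribbed thumb pad (40 mm along the side, 14 mm across, 4 mm proud of the lid, 20 mm outward of the hinge). Moves with the section: shut, 62 mm above the box's underside and 62 mm from the box centre toward +x; standing up, about 6 mm higher and 3 mm nearer the centre.
- left_section (a joint): Hinge of the left rim section (+y side of the box; 72 mm long, 31 mm from hinge to outer edge): 0 = standing up, 0.32 rad = clicked shut. Hinge line along the side, 54 mm up, 62 mm from the box centre. Pressed at its thumb pad it resists with about 7 N, less farther down, and springs back up if let go early; beyond about 0.18 rad it snaps shut by itself and stays.
- left_section_pad (a point): Top centre of the left section's ribbed thumb pad (40 mm along the side, 14 mm across, 4 mm proud of the lid, 20 mm outward of the hinge). Moves with the section: shut, 62 mm above the box's underside and 82 mm from the box centre toward +y; standing up, about 6 mm higher and 3 mm nearer the centre.
- right_section (a joint): Hinge of the right rim section (-y side of the box; 72 mm long, 31 mm from hinge to outer edge): 0 = standing up, 0.32 rad = clicked shut. Hinge line along the side, 54 mm up, 62 mm from the box centre. Pressed at its thumb pad it resists with about 7 N, less farther down, and springs back up if let go early; beyond about 0.18 rad it snaps shut by itself and stays.
- right_section_pad (a point): Top centre of the right section's ribbed thumb pad (40 mm along the side, 14 mm across, 4 mm proud of the lid, 20 mm outward of the hinge). Moves with the section: shut, 62 mm above the box's underside and 82 mm from the box centre toward -y; standing up, about 6 mm higher and 3 mm nearer the centre.
- tape_measure: Orange and black tape measure, 36x76x63 mm, loose, standing left of the box; origin at the centre of its underside. Leave it alone.
- offcut_block: Plain wooden offcut, 60x110x38 mm, loose, lying behind the box; origin at the centre of its underside. Leave it alone.
- hex_keys: Red folding hex key set, 29x99x22 mm, loose, lying right of the box; origin at the centre of its underside. Leave it alone.
Mind the look-alikes: they are no part of the job. Of the things like the storage_box, leave any that is blue; of the rest the larger one is meant.

How it is judged:
By the outcome, as a careful person would: the job done as asked, in the order asked, and still so for the second after the job is handed in, with the robot touching nothing.
It also fails if it takes over 51 s, if anything falls off the work surface, if the arm or the gripper's body presses on something with over 40 N, if the wrist force passes 120 N, or if a joint passes its speed limit or range.

### The arm

A 6-joint arm with a two-finger parallel gripper is mounted at the origin on the work surface; the furniture and walls round the work are solid. World frame = base frame: x ahead of the robot, y to its left, z up, the work surface at z = 0. Lengths are in m, angles in degrees, forces in N, time in s.
With the tool pointing down it reaches from about 0.35 to 0.725 m from the base axis. Payload 4.3 kg.
Tool frame: the origin (TCP) lies on the centre line of the jaws, within the pads' length; the fingertips stand 22 mm ahead of it and the grasp point (between the pads) lies 3 mm ahead of it; z points along the fingers, y is the line along which they close (so a half turn about z gives the same grasp; the last joint's range is limited). The gripper opens to 85 mm and grips with 20 to 120 N. Pads are 22 mm wide; open, the fingers measure 114 mm over their backs; the gripper's body (76 mm by 85 mm) begins 54 mm behind the grasp point. The pads swing forward as they close: fully open they stand 13 mm farther back than shut.
Start: joints at [-77.252, 21.618, 4.641, 73.018, 0, 83.68], TCP at [0.188, -0.543, 0.253] pointing down, gripper open.
Joint ranges: [-156.06, 156.06], [-48.1, 94.91], [-58.44, 69.94], [-101.28, 121.22], [-78.64, 73.56], [-180, 180]. Speed limits (degrees/s): [147.25, 147.25, 180, 180, 180, 180].

### API

Orientations are given as a 3x3 rotation matrix whose columns are the frame's x, y, z axes.
In Python, from bench import arm gives the robot as it stands. The module is installed in compiled form; this text tells all that it offers. Calls block until the motion is done:
- arm.move_pose(position, orientation): joint-space move of the TCP to a pose.
- arm.servo_line(position, ori=None, max_speed=0.15, stop_force=None): straight line of the TCP; ori=None keeps the orientation; max_speed is the mean speed in m/s. With stop_force (N) it stops when the force on the tool has changed by that much, and returns True; else False.
- arm.move_j(angles): joint-space move.
- arm.gripper_open() and arm.grasp(force=None): open the fingers fully, or close them until they stop; force is the grip in N (None keeps the last).
- arm.pause(seconds).
- arm.solve_ik(position, orientation): joint angles nearest the present ones, or None.
- arm.sense(): the state.
- arm.camera(name): name is "side" or "top"; returns a dict with "frame" (480x640x3 uint8, red, green, blue), "K" (3x3 intrinsics, pixels), "cam_to_world" (4x4, takes a point from camera to world coordinates). Camera axes: x right, y down, z forward; pixel columns grow to the right and rows downward; lengths in m; the calibration is good to about 2 mm. A picture is of the moment at which its call begins. There is no depth.
A pose or a line that the arm cannot do raises arm.Unreachable and nothing moves.
- arm.finish_job(): hands the job in; it is judged then, once.
The state is a dict: "clock": time; "joint_pos": joint angles; "joint_vel": joint speeds; "joint_torque": joint torques, N m; "tool_pos": TCP position; "tool_rot": TCP orientation; "force": force on the tool from outside, world axes, zero at the start; "wrist_torque": the same for the moment, N m; "opening": finger opening in m; "finger_force": force on a finger pad.
Only numpy, scipy, OpenCV 4.12 (cv2) and the standard library are available. Lean on these libraries where they do the work, as an engineer would, in place of code of your own. Each camera call takes 0.05 s, during which the arm holds its last target. There are 200 camera calls.

## Working session

There is one attempt and no reset: what is moved stays moved. The work goes in short steps, each a Python script; the robot and the scene stay as the last script left them, time stands still between calls to the robot, and variables do not carry over. Pictures are saved under pics/ and viewed, at most 10 in all, crops included, and the job is handed in when it is done.

```bash
mkdir -p pics; python3 - <<'E'
from bench import arm
import cv2,numpy as np
for n in("top","side"):
    c=arm.camera(n);cv2.imwrite(f"pics/{n}0.png",c["frame"][:,:,::-1]);print(n,c["K"].tolist(),np.round(c["cam_to_world"],4).tolist())
    np.savez(f"{n}0.npz",**c)
s=arm.sense();print(s["clock"],s["opening"],s["force"],s["tool_rot"])
E
```

```text
top [[535.6173747861939, 0.0, 317.27871173030076], [0.0, 535.6173747861939, 234.00978143177377], [0.0, 0.0, 1.0]] [[-0.0269, -0.9973, 0.0691, 0.3474], [-0.9996, 0.0261, -0.0116, 0.1615], [0.0097, -0.0693, -0.9975, 1.1748], [0.0, 0.0, 0.0, 1.0]]
side [[458.5679276497583, 0.0, 321.98884261240477], [0.0, 458.5679276497583, 236.700896850455], [0.0, 0.0, 1.0]] [[-0.9526, -0.1497, 0.265, 0.1811], [-0.3039, 0.5164, -0.8006, 0.9199], [-0.017, -0.8432, -0.5374, 0.5742], [0.0, 0.0, 0.0, 1.0]]
0.1 0.08540860317777267 [ 0.28901747  1.04192403 -0.26151328] [[ 9.45148043e-01  3.26642048e-01 -3.85141026e-04]
 [ 3.26642207e-01 -9.45146428e-01  1.76038185e-03]
 [ 2.11000068e-04 -1.78962477e-03 -9.99998376e-01]]
```

View pics/top0.png

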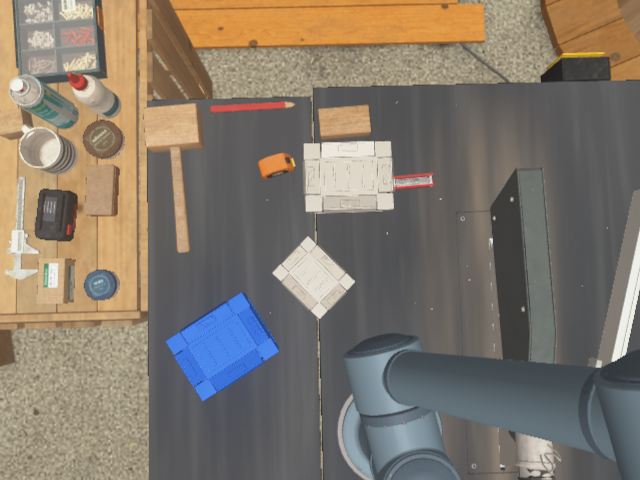

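View pics/side0.png

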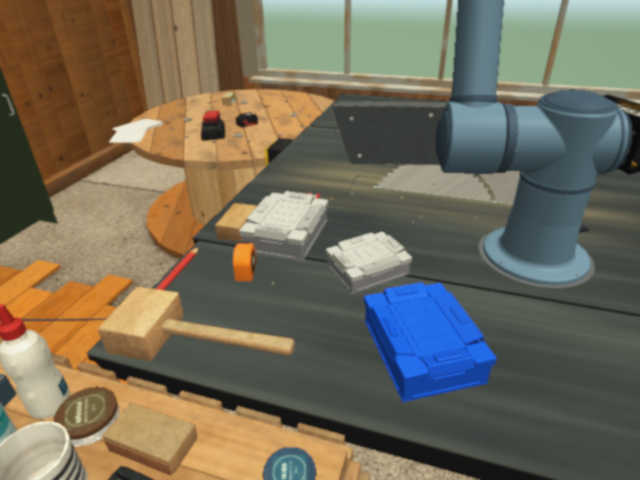

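Candidates in the top view: the blue box (222,346) is excluded by colour, the small light grey box is at (314,277), and the larger light grey box is at (349,177). The larger grey one fits the description, and the orange tape, offcut and hex keys surround it. I'll check it in a close crop.

```bash
python3 - <<'E'
import cv2
a=cv2.imread("pics/top0.png")[95:225,250:450]
cv2.imwrite("pics/crop0.png",cv2.resize(a,None,fx=4,fy=4,interpolation=cv2.INTER_CUBIC))
E
```

```text
(no output)
```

View pics/crop0.png

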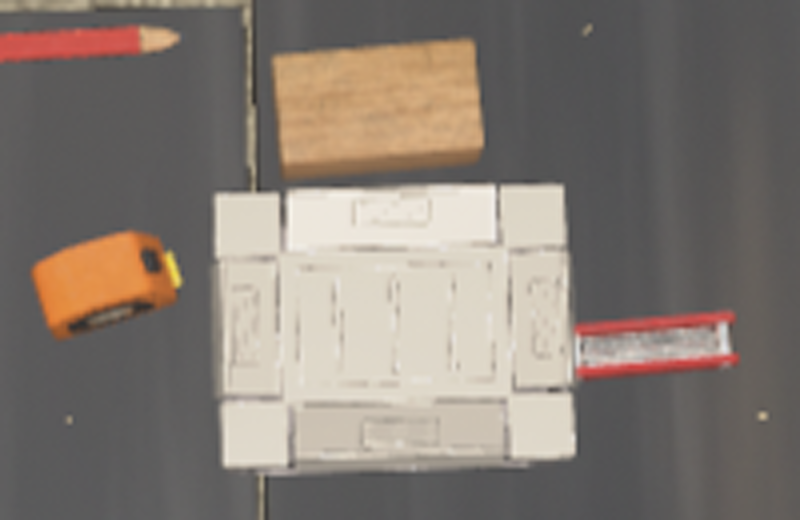

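The crop confirms the choice: a large light grey lid with its four raised sections. Lid corners in crop pixels are about (214,194), (563,184), (575,459) and (222,468).

```bash
cat > h.py <<'E'
import numpy as np
from bench import arm
def px2w(c,uv,z):
    uv=np.atleast_2d(uv);T=c["cam_to_world"]
    d=(np.c_[uv,np.ones(len(uv))]@np.linalg.inv(c["K"]).T)@T[:3,:3].T
    return T[:3,3]+d*((z-T[2,3])/d[:,2])[:,None]
def w2px(c,P):
    T=c["cam_to_world"];q=(np.atleast_2d(P)-T[:3,3])@T[:3,:3]@c["K"].T
    return q[:,:2]/q[:,2:]
def box():
    c=np.load("top0.npz")
    k=(np.array([[214,194],[563,184],[575,459],[222,468]])+.5)/4-.5+[250,95]
    P=px2w(c,k,.058)[:,:2]   # far-left, far-right, near-right, near-left
    x=P[0]+P[1]-P[2]-P[3]; y=P[0]+P[3]-P[1]-P[2]
    yaw=np.mean([np.arctan2(x[1],x[0]),np.arctan2(-y[0],y[1])])
    return P.mean(0),yaw,P
def pads(h=.065,s=0.0015):
    C,a,_=box();ex=np.array([np.cos(a),np.sin(a)]);ey=np.array([-ex[1],ex[0]])
    return {n:(np.r_[C+o*r,h],o) for n,o,r in(("near",-ex,.062-s),("left",ey,.082-s),("far",ex,.062-s),("right",-ey,.082-s))}
def down(o):  # tool x across the section (along o), z down
    X=np.r_[o,0];Z=np.array([0,0,-1.]);return np.c_[X,np.cross(Z,X),Z]
def pose(p,o):  # of the two half turns, the one with least wrist motion
    j0=np.array(arm.sense()["joint_pos"]);c=[]
    for s in(1,-1):
        j=arm.solve_ik(p,down(s*o))
        if j is not None:c.append((np.abs(np.array(j)-j0).max(),s,j))
    c.sort(key=lambda t:t[0]);return (down(c[0][1]*o),np.array(c[0][2])) if c else None
E
python3 - <<'E'
from h import *
C,a,P=box();print(C,np.degrees(a),[np.linalg.norm(P[i]-P[i-1]) for i in range(4)])
for n,(p,o) in pads().items():
    print(n,p.round(4),np.hypot(*p[:2]),w2px(np.load("top0.npz"),p+[0,0,.003]).round(1),w2px(np.load("side0.npz"),p).round(0))
    for z in(.25,.13,.08):
        r=pose(np.r_[p[:2],z],o);print(z,None if r is None else r[1].round(1))
E
```

```text
[0.54541362 0.08045929] 0.21151107087892657 [np.float64(0.14568757836592697), np.float64(0.18490028419833585), np.float64(0.14655884745893125), np.float64(0.1853377055860683)]
near [0.4849 0.0802 0.065 ] 0.491507303345474 [[349.4 204. ]] [[311. 214.]]
0.25 [ 2.  12.  -9.1 68.9  0.   1.8]
0.13 [  2.   16.5 -21.8  51.7   0.    1.8]
0.08 [  2.   19.5 -25.9  44.6   0.    1.8]
left [0.5451 0.161  0.065 ] 0.56838337733012 [[309.8 176.3]] [[272. 229.]]
0.25 [10.1 20.9  3.1 72.2  0.  99.8]
0.13 [10.1 24.5 -9.7 55.7  0.  99.8]
0.08 [ 10.1  27.1 -13.7  49.1   0.   99.8]
far [0.6059 0.0807 0.065 ] 0.6112614051099717 [[347.4 146.6]] [[261. 207.]]
0.25 [ 1.6 26.1 10.9 74.8  0.   1.4]
0.13 [ 1.6 29.2 -2.2 58.6  0.   1.4]
0.08 [ 1.6 31.5 -6.3 52.2  0.   1.4]
right [ 0.5457 -0.      0.065 ] 0.5457107942800502 [[386.8 174.1]] [[297. 195.]]
0.25 [-6.7 18.2 -0.7 71.   0.  83.1]
0.13 [ -6.7  22.1 -13.4  54.4   0.   83.1]
0.08 [ -6.7  24.9 -17.5  47.7   0.   83.1]
```

```bash
cat >> h.py <<'E'
def press(n,first=.13):
    p,o=pads()[n];R,j=pose(np.r_[p[:2],first],o)
    arm.move_pose(np.r_[p[:2],first],R)
    arm.servo_line(np.r_[p[:2],.1],max_speed=.1,stop_force=5)
    hit=arm.servo_line(np.r_[p[:2],.076],max_speed=.02,stop_force=15)
    s=arm.sense();print(n,hit,np.round(s["tool_pos"],4),np.round(s["force"],1),s["clock"])
    arm.servo_line(np.r_[p[:2],first],max_speed=.15)
E
python3 - <<'E'
from h import *
import cv2
arm.grasp(20);print(arm.sense()["opening"],arm.sense()["clock"])
p,o=pads()["right"];p=np.r_[p[:2],.25];arm.move_pose(p,pose(p,o)[0])
press("right")
c=arm.camera("side");cv2.imwrite("pics/s1.png",cv2.resize(c["frame"][150:300,180:380,::-1],None,fx=4,fy=4))
E
```

```text
-0.00018948510186307817 0.8667
right True [ 5.46e-01 -2.00e-04  8.40e-02] [-0.8 -0.   6.3] 5.0167
```

View pics/s1.png

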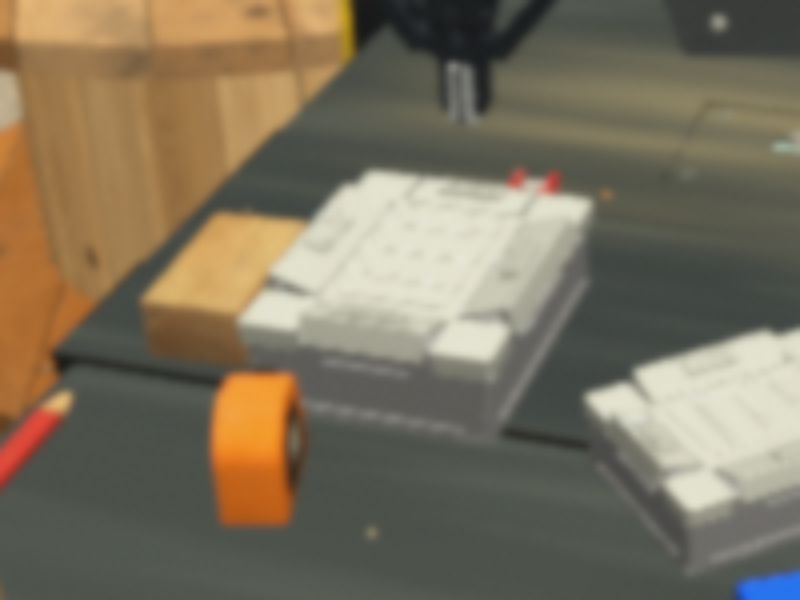

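Right section (crop 470,190) looks flush, and the TCP stopped at 84 mm, which is the shut pad height. The near, far and left sections still stand and the box hasn't moved. I'll press the rest the same way.

```bash
python3 - <<'E'
from h import *
import cv2
for n in("far","left","near"): press(n)
p=np.array([.45,-.1,.3]);R=arm.sense()["tool_rot"]
arm.servo_line(np.r_[arm.sense()["tool_pos"][:2],.25],max_speed=.2)
arm.move_j(np.array(arm.sense()["joint_pos"])+[-45,0,0,0,0,0])
arm.pause(.3)
c=arm.camera("side");a=cv2.resize(c["frame"][170:270,205:355,::-1],None,fx=4,fy=4)
c=arm.camera("top");b=cv2.resize(c["frame"][95:225,250:450,::-1],(600,390),interpolation=cv2.INTER_CUBIC)
cv2.imwrite("pics/s2.png",cv2.resize(np.vstack([a,b]),None,fx=.75,fy=.75));print(arm.sense()["clock"])
E
```

```text
far True [0.6066 0.0807 0.084 ] [-1.8 -1.5  6.4] 8.1
left True [0.5455 0.1612 0.0841] [-1.8 -1.5  6.3] 11.125
near True [0.4845 0.0802 0.084 ] [-1.4  0.4  8.7] 14.1417
17.15
```

View pics/s2.png

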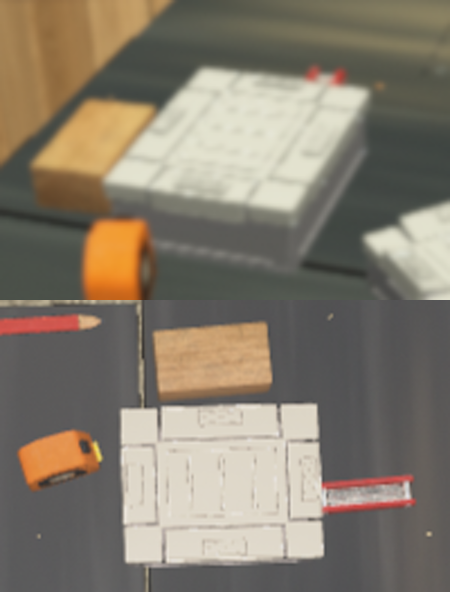

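All four sections are flush: near (315,150), far (165,130), left (200,185) and right (275,80) in the side crop. The box, tape measure, offcut and hex keys are where they were, and the arm is clear.

```bash
python3 -c "
from bench import arm
print(arm.finish_job())"
```

```text
the job is handed in; nothing more can be done
None
```

All four rim sections of the large grey box's lid are pressed shut and look flush in the final pictures, nothing else was disturbed, and the job was handed in at about 17 s.

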